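Part a split specimen mould evenly with a wedge

TASK

Part the two pressed-together halves (silver and blue) of the metal mould with the yellow plastic wedge: push it straight down about halfway into the notch at one end of the seam, then all the way down (collar on the mould) in the notch at the other end, then all the way down at the first end, so that both ends stand wide open by about the same amount; driven fully into one end first, the halves would go more than 4 degrees askew and jam. Keep the wedge's flat face toward the half nearer the robot and keep the gripper itself off the mould. Finally put the yellow wedge back into the stand it came from, and leave the black-handled steel wedge alone in its stand.

Things in the scene. Friction and masses are not known exactly. Their poses are not given: they have to be found in the camera images.
- mould: fixed silver half (nearer the robot) on a dark base plate. Origin: on the table under the middle of the closed seam; x across the seam, away from the robot, y along it, z up. Closed mould 80 x 160 mm, top at z 62. Two wedge notches in the seam, centred at x 0, y +42 and -42: slots 5 wide (x), 34 long (y), down to z 8; V mouth 21 wide at the top, narrowing to 5 within 8 mm
- half_mid (a point): middle of the seam edge, top face, of the movable blue far half (40 x 160 x 54 mm): at x 0, y 0, z 62 mm of the mould, same axes, when closed. It slides off in +x by up to 16 mm on dowels at y +69 and -69 mm, each with 5 N of friction, and stays where left; pushing one end swings it about the other end's dowel
- wedge_grip (a point): centre of the YELLOW wedge's upright handle (24 x 24 x 60 mm). 30 mm below it a collar, 44 x 44 x 5; below that the blade, 50 long, 20 wide (y), tip 85 mm under this point and 3 thick, centred; -x face flat, upright; +x face slopes to 18 thick at the collar. Over a notch's centre, axes as the mould's, it opens the seam 4 mm at 28 deep, 10 fully down; needs 10 to 20 N
- steel_wedge_grip (a point): centre of the black handle of the STEEL wedge, same shape; not to be used. Both wedges hang in fixed wooden stands (70 x 66 mm, 60 high, through slot 24 x 32 mm), collar on the stand's top, slot centre 7.5 mm to +x of the handle axis; z up, flat face (-x) roughly toward the robot
There are look-alikes about, which are no part of the job. Of the things like the part that bears wedge_grip, leave any that is turquoise; of the rest the larger one is meant.

How it is judged:
On the way, in this order (a step that is already met when the one before it is completed fails the run):
1. the first end is started with the yellow wedge: the middle of the seam opens by more than 1 mm while the wedge stands in the mould (x of half_mid in the frame of mould above 0.001 m and horizontal distance between wedge_grip and mould below 0.07 m), for 0.1 s.
2. with the yellow wedge still at the mould, the middle of the seam is open by more than 8.5 mm and the halves are within 2.3 degrees of parallel (x of half_mid in the frame of mould above 0.0085 m and angle between the x axis of half_mid and the x axis of mould, either way round below 0.04 rad and horizontal distance between wedge_grip and mould below 0.07 m), for 0.1 s.
At the end, for the whole second after the job is handed in: the seam is open by more than 8.5 mm at its middle and the halves are within 2.3 degrees of parallel; the yellow wedge is released and hangs upright (within 10 degrees) in its stand, within 20 mm of where it was; the steel wedge is within 15 mm of where it was (x of half_mid in the frame of mould above 0.0085 m and angle between the x axis of half_mid and the x axis of mould, either way round below 0.04 rad and distance of wedge_grip from where it was at the start of the episode below 0.02 m and angle between wedge_grip's own z axis and vertical below 0.17 rad and distance of steel_wedge_grip from where it was at the start of the episode below 0.015 m); the robot touches nothing.
It fails at once if the halves go more than 4 degrees askew (not (angle between the x axis of half_mid and the x axis of mould, either way round below 0.07 rad)).
It fails at once if the steel wedge is moved by more than 15 mm (distance of steel_wedge_grip from where it was at the start of the episode above 0.015 m).
It fails at once if the gripper's fingers push on the mould (over 5 N) (contact force between the fingers and mould above 5 N).
It also fails if it takes over 61 s, if anything falls off the work surface, if the arm or the gripper's body presses on something with over 40 N, if the wrist force passes 120 N, or if a joint passes its speed limit or range.

ROBOT

A 6-joint arm with a two-finger parallel gripper is mounted at the origin on a cart in front of the work surface, level with it; the furniture and walls round the work are solid. World frame = base frame: x ahead of the robot, y to its left, z up, the work surface at z = 0. Lengths are in m, angles in rad, forces in N, time in s.
With the tool pointing down it reaches from about 0.35 to 0.775 m from the base axis. Payload 7.3 kg.
Tool frame: the origin (TCP) lies at the very end of the fingers, on their centre line; the grasp point (between the pads) lies 19 mm behind it; z points along the fingers, y is the direction in which the jaws open and shut (so a half turn about z gives the same grasp; the last joint's range is limited). The gripper opens to 92 mm and grips with 3 to 60 N. Pads are 19 mm wide; open, the fingers measure 130 mm over their backs; the gripper's body (75 mm by 190 mm) begins 47 mm behind the grasp point.
Start: joints at [0.98, 0.342, 1.524, -0, 1.275, -0.146], TCP at [0.226, 0.474, 0.227] pointing down, gripper open.
Joint ranges: [-2.53, 2.53], [-0.77, 2.02], [0.04, 2.7], [-1, 4.14], [0.28, 2.66], [-3.11, 3.11]. Speed limits (rad/s): [2.57, 2.57, 3.14, 3.14, 3.14, 3.14].

INTERFACE

Orientations are given as [roll, pitch, yaw] about the fixed x, y, z axes, in that order (R = Rz(yaw) Ry(pitch) Rx(roll)).
In Python, from cell import observe, read_camera, camera_info, hand_in gives the robot as it stands.
- The arm moves only by the tool jog_arm, never from a script. Its argument "rows" is one flat list of numbers, 5 for each row, row after row: the finger opening in mm, from 0 to 91.8, then the shift along the tool's x, y, z in mm, then the turn about the tool's z in degrees. In form: [gripper, tx, ty, tz, roll, gripper, tx, ty, tz, roll, ...]. A call has 1 to 20 rows; each row shifts and turns the commanded pose from where the row before left it, along the tool's axes as they then stand; what a row does not reach is not made up. A row lasts 1/10 s, in which the tool goes at most 50 mm and 8.59 degrees, less where a joint would pass 70% of its speed; a pose out of reach is approached as far as the arm can. A call with a gripper value outside its range is refused whole. The fingers move at their own pace and stop on an object; "grip_force" is the grip in N (left out, the last holds). Time passes only in rows, so rows that do not move let the fingers close. It gives the time, the measured TCP pose, the force and the opening at its end, in the units of the state.
- observe(): the state, without advancing time (a new reading comes with each control period).
- read_camera(name): name is "scene" or "side" or "wrist"; returns (picture, depth): 400x640x3 uint8, red, green, blue; 400x640 float32, m along the optical axis (not along the pixel's ray), 0 where there is no reading.
- camera_info(name): a dict with "fx", "fy", "cx", "cy" (pixels), "distortion" ([k1, k2, p1, p2, k3] as OpenCV has them; the pictures are not rectified), "extrinsics" (4x4, takes a point from camera to world coordinates); the wrist camera has in their place "tool_from_camera" (4x4, takes a point from camera to tool coordinates, whose origin is the TCP and whose axes are the flange's). Camera axes: x right, y up, looking along -z (the intrinsics and any distortion apply to the point x, -y, -z); pixel columns grow to the right and rows downward; lengths in m; the calibration is good to about 2 mm. A picture is of the moment at which its call begins: read the wrist's pose just before it. camera_info takes no time and is no camera call.
- hand_in(): hands the job in, once; it reports no verdict.
The state is a dict: "time": time; "qpos": joint angles; "qvel": joint speeds; "joint_efforts": joint torques, N m; "tool_pos": TCP position; "tool_rot": TCP orientation; "contact_force": force on the tool from outside, world axes, zero at the start; "torque": the same for the moment, N m; "opening": finger opening in m.
Only numpy, scipy, OpenCV 4.12 (cv2) and the standard library are available. Lean on these libraries where they do the work, as an engineer would, in place of code of your own. Each camera call takes 0.05 s, during which the arm holds its last target. There are 200 camera calls.

## Working session

There is one attempt and no reset: what is moved stays moved. The work goes in short steps, Python scripts to look and compute and a tool call to move; the robot and the scene stay as the last step left them, time stands still between calls to the robot, and variables do not carry over. Pictures are saved under pics/ and viewed, about 8 in all and at most 12, crops included, and the job is handed in when it is done.

Besides the shell and the picture viewer there is one more tool, called after "Request:" in YAML: its name, and indented under it one key for each argument. jog_arm: Moves the arm, as the interface text tells. Its arguments: {"type":"object","properties":{"rows":{"type":"array","items":{"type":"number"}},"grip_force":{"type":"number"}},"required":["rows"]}

```bash
mkdir -p pics
cat > h.py <<'E'
import numpy as np, cv2
from cell import observe, read_camera, camera_info, hand_in
from scipy.spatial.transform import Rotation as R
def pose(s):
    T=np.eye(4);T[:3,:3]=R.from_euler('xyz',s['tool_rot']).as_matrix();T[:3,3]=s['tool_pos'];return T
def grab(name):
    s=observe();pic,d=read_camera(name);i=camera_info(name)
    E=np.array(i['extrinsics']) if name!='wrist' else pose(s)@np.array(i['tool_from_camera'])
    K=np.array([[i['fx'],0,i['cx']],[0,i['fy'],i['cy']],[0,0,1.]])
    v,u=np.mgrid[0:400,0:640]
    n=cv2.undistortPoints(np.stack([u,v],-1).reshape(-1,1,2).astype(float),K,np.array(i['distortion'])).reshape(400,640,2)
    P=np.stack([n[...,0]*d,-n[...,1]*d,-d],-1)@E[:3,:3].T+E[:3,3]
    P[d==0]=np.nan
    return pic,d,P,E
E
python3 - <<'E'
from h import *
s=observe();print(s)
for n in ['scene','side']:
    p,d,P,E=grab(n);np.savez(n+'.npz',p=p,P=P);print(n,E[:3,3],-E[:3,2]);cv2.imwrite(f'pics/{n}0.png',p[...,::-1])
E
```

```text
{'time': 0.0, 'qpos': array([ 9.79989299e-01,  3.42696775e-01,  1.52501261e+00,  1.24703416e-05,
        1.27540156e+00, -1.45980677e-01]), 'qvel': array([ 0.0011263 ,  0.00184376, -0.00128974, -0.0006687 , -0.00152092,
       -0.00020338]), 'joint_efforts': array([-4.10248185e-05, -4.31236124e+01, -2.44217938e+01,  7.16508483e-02,
        5.60653768e-02, -1.59213514e-04]), 'tool_pos': array([0.22564683, 0.47358467, 0.22605997]), 'tool_rot': array([-3.14009225e+00, -2.32651685e-04,  2.69676249e+00]), 'contact_force': array([ 0.25525611,  0.49434084, -0.05094726]), 'torque': array([ 0.04808499, -0.03752145, -0.02737857]), 'opening': 0.09184131909450219}
scene [-0.21825256 -0.41735262  0.9064835 ] [ 0.59215992  0.41440077 -0.69109958]
side [0.28248681 1.11979185 0.58532596] [ 0.17634754 -0.89448842 -0.41084305]
```

View pics/scene0.png

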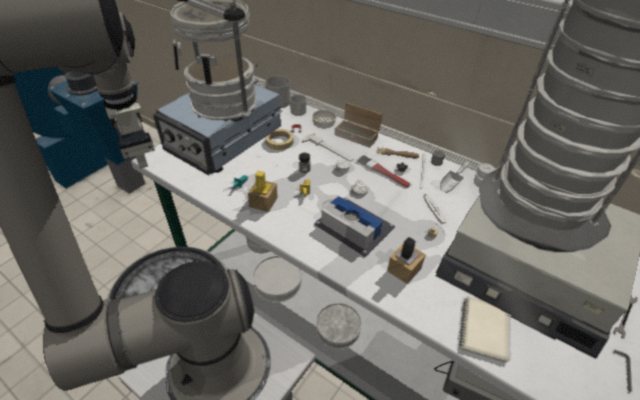

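View pics/side0.png

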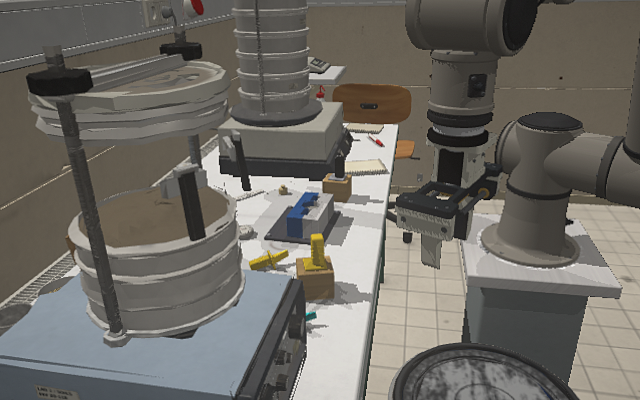

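The scene shows the yellow wedge in its stand at about (261,185). A smaller yellow look-alike lies at (305,188), a turquoise one at (238,182), the mould is at (350,220) and the black-handled wedge at (407,250). Next I'll measure them.

Run:
```python
from h import *
for n in ['scene','side']:
    f=np.load(n+'.npz');p=f['p'];P=f['P']
    hsv=cv2.cvtColor(p,cv2.COLOR_RGB2HSV);h,s,v=[hsv[...,i].astype(int) for i in range(3)]
    x,y,z=P[...,0],P[...,1],P[...,2]
    ws=(x>.3)&(x<.85)&(abs(y)<.5)
    M={'yel':(h>20)&(h<33)&(s>150)&(z>.01)&(z<.2),'blue':(h>105)&(h<125)&(s>120)&(z>.01)&(z<.1),'wood':(h>8)&(h<22)&(s>70)&(z>.052)&(z<.066),
     'silvertop':(s<60)&(z>.057)&(z<.067),'black':(v<60)&(z>.07)&(z<.15)}
    print(n)
    for k,m in M.items():
        c,l,st,_=cv2.connectedComponentsWithStats((m&ws).astype(np.uint8),connectivity=8)
        for i in range(1,c):
            if st[i,4]<25: continue
            q=P[l==i]; r=cv2.minAreaRect((q[:,:2]*1000).astype(np.float32))
            print(k,st[i],np.round(np.median(q,0),3),'z',np.round(np.percentile(q[:,2],[2,98]),3),[np.round(a,1) for a in r])
```

```text
scene
yel [254 172  17  22 193] [0.445 0.258 0.083] z [0.063 0.127] [array([455.9, 265.8]), array([44., 38.]), np.float64(18.1)]
yel [301 180   8  14  73] [0.571 0.19  0.026] z [0.011 0.036] [array([573. , 193.8]), array([73.8, 22.5]), np.float64(37.0)]
blue [332 198  50  39 483] [ 0.541 -0.029  0.062] z [0.029 0.066] [array([541.4, -16.5]), array([157.4,  37.5]), np.float64(84.6)]
wood [249 182  27  18 184] [0.437 0.25  0.06 ] z [0.053 0.064] [array([455.8, 267.4]), array([70.4, 64.4]), np.float64(16.8)]
wood [390 246  35  27 284] [ 0.461 -0.223  0.06 ] z [0.053 0.064] [array([ 483.2, -210.3]), array([64.8, 73.9]), np.float64(83.6)]
silvertop [226 118  55  39 126] [0.642 0.475 0.062] z [0.057 0.067] [array([650.7, 474.1]), array([282.3,   8.9]), np.float64(0.3)]
silvertop [298 152  12   9  79] [0.659 0.262 0.062] z [0.058 0.066] [array([660.7, 263.7]), array([38.9, 38.4]), np.float64(24.9)]
silvertop [206 156  19  12  47] [0.464 0.476 0.061] z [0.057 0.066] [array([467.4, 480.1]), array([20.3, 73.5]), np.float64(82.0)]
silvertop [321 199  54  39 544] [ 0.495 -0.015  0.062] z [0.058 
[... 1881 characters left out ...]
), array([48.1, 43.8]), np.float64(83.5)]
silvertop [302 193  32  29 418] [0.497 0.005 0.062] z [0.057 0.065] [array([500.9, -10.7]), array([163.2,  42.3]), np.float64(84.8)]
black [332 142  11  19  33] [ 0.515 -0.435  0.072] z [0.07  0.078] [array([ 515.8, -410.4]), array([167.9,   9.8]), np.float64(86.8)]
black [245 157  82   5 131] [ 0.644 -0.297  0.078] z [0.075 0.082] [array([ 656.6, -296.6]), array([ 14.8, 255.7]), np.float64(89.8)]
black [335 156   9  21 174] [ 0.475 -0.2    0.099] z [0.071 0.126] [array([ 476. , -201.4]), array([18.9, 23.2]), np.float64(81.4)]
black [296 287  10  34 182] [0.436 0.483 0.119] z [0.097 0.146] [array([437.4, 482.8]), array([14.5,  6.3]), np.float64(4.8)]
```

Request:
jog_arm:
  rows: [91,0,0,-5,7.7,91,0,0,-5,7.7,91,0,0,-5,7.7,91,0,0,-5,7.7,91,0,0,-5,7.7,91,0,0,-5,7.7,91,0,0,-5,7.7,91,0,0,-5,7.7,91,0,0,-5,7.7,91,-20,14.5,0,0,91,-35,26,0,0,91,-35,26,0,0,91,-35,26,0,0,91,-35,26,0,0,91,-35,26,0,0,91,-35,26,0,0]

```text
time: 1.7
tool_pos: [0.377, 0.2289, 0.2716]
tool_rot: [-3.141, 0.0, 1.487]
contact_force: [0.5, 1.1, 0.3]
opening: 0.0908
```

```bash
python3 -c "
from cell import *;i=camera_info('wrist');print(i)"
```

```text
{'fx': 306.10551554210684, 'fy': 306.10551554210684, 'cx': 315.7966655848501, 'cy': 202.6038709901758, 'distortion': array([-0.0564141,  0.       ,  0.       ,  0.       ,  0.       ]), 'tool_from_camera': array([[-5.18020497e-04,  9.65143490e-01,  2.61720796e-01,
         6.98317071e-02],
       [ 9.99999390e-01,  7.55256946e-04, -8.05863145e-04,
        -6.66950681e-05],
       [-9.75440017e-04,  2.61720219e-01, -9.65143293e-01,
        -1.58212822e-01],
       [ 0.00000000e+00,  0.00000000e+00,  0.00000000e+00,
         1.00000000e+00]])}
```

Run:
```python
from h import *
p,d,P,E=grab('wrist');np.savez('w1.npz',p=p,P=P);cv2.imwrite('pics/w1.png',p[...,::-1])
```

Request:
jog_arm:
  rows: [91,-33,23,0,0,91,-33,23,0,0,91,-33,23,0,0,91,-33,23,0,0,91,-33,23,0,0,91,-33,24,0,0,91,-10,8,0,0,91,0,0,0,0,91,0,0,0,0]

```text
time: 2.65
tool_pos: [0.5051, 0.0119, 0.2714]
tool_rot: [-3.14, -0.001, 1.487]
contact_force: [-0.4, -0.1, -0.8]
opening: 0.0911
```

Run:
```python
from h import *
p,d,P,E=grab('wrist');np.savez('w2.npz',p=p,P=P)
a=np.load('w1.npz')['p'];cv2.imwrite('pics/w12.png',np.vstack([a,p])[...,::-1][:, :][::1,::1])
im=cv2.imread('pics/w12.png');cv2.imwrite('pics/w12.png',cv2.resize(im,(480,600)))
cv2.imwrite('pics/w2.png',p[...,::-1])
```

```text
(no output)
```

View pics/w12.png

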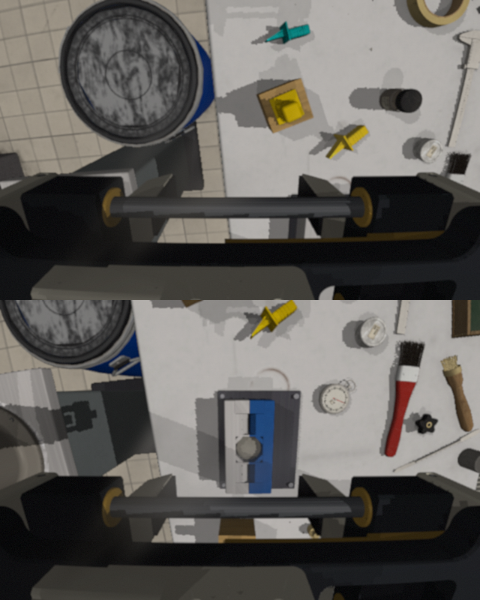

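Upper picture: the yellow wedge in its stand, near (285,105). Lower picture: the mould, near (248,445), with notches above and below a round boss at (248,447). Now fitting these.

Run:
```python
from h import *
def rect(q,t): 
    r=cv2.minAreaRect((q[:,:2]*1000).astype(np.float32));print(t,len(q),np.round(np.median(q,0),4),[np.round(a,1) for a in r])
f=np.load('w1.npz');p=f['p'];P=f['P'];x,y,z=np.moveaxis(P,-1,0)
near=np.hypot(x-.455,y-.268)<.06
for a,b in [(.119,.131),(.0625,.068),(.056,.0625),(.056,.068)]: rect(P[near&(z>a)&(z<b)],(a,b))
f=np.load('w2.npz');p=f['p'];P=f['P'];x,y,z=np.moveaxis(P,-1,0)
hsv=cv2.cvtColor(p,cv2.COLOR_RGB2HSV);h,s,v=[hsv[...,i].astype(int) for i in range(3)]
near=(abs(x-.52)<.07)&(abs(y+.012)<.11)
top=near&(z>.057)&(z<.067);bl=(h>100)&(h<130)&(s>100)
rect(P[top],'top');rect(P[top&bl],'blue');rect(P[top&~bl],'silver')
rect(P[near&(z>.069)],'above');print('maxz',np.nanpercentile(z[near],99.8))
# seam: blue-side -x boundary and outer boundaries, per y-bin
for sgn,m,nm in [(1,top&bl,'blue far'),(-1,top&bl,'blue near'),(-1,top&~bl,'silver near')]:
    pts=[]
    for yy in np.arange(-.08,.066,.004):
        k=m&(abs(y-yy)<.002)
        if k.sum()>4: pts.append((yy,sgn*np.percentile(sgn*x[k],98)))
    pts=np.array(pts);
    if nm=='blue near': print(np.round(pts*1000,1).tolist())
    c=np.polyfit(pts[:,0],pts[:,1],1);print(nm,np.round(c,4),'deg',np.degrees(np.arctan(-c[0]))*-1)
im=p[top.any(1).argmax()-10:260,270:420];cv2.imwrite('pics/crop.png',cv2.resize(im[...,::-1],None,fx=4,fy=4)[:600,:800])
print(top.any(1).argmax()-10)
```

```text
(0.119, 0.131) 563 [0.4521 0.265  0.1248] [array([453.4, 264.6]), array([24.4, 24.1]), np.float64(18.3)]
(0.0625, 0.068) 624 [0.4532 0.2782 0.0653] [array([460.6, 266.4]), array([56.4, 52.7]), np.float64(2.0)]
(0.056, 0.0625) 1825 [0.4573 0.2723 0.0602] [array([459.6, 267.5]), array([70.5, 66.2]), np.float64(17.0)]
(0.056, 0.068) 2449 [0.4558 0.2756 0.0606] [array([459.6, 267.5]), array([70.5, 66.2]), np.float64(17.0)]
top 6638 [ 0.5228 -0.0025  0.0622] [array([522.2, -14.6]), array([160.1,  80.3]), np.float64(85.3)]
blue 3162 [ 5.464e-01 -3.000e-04  6.220e-02] [array([543. , -15.8]), array([159.2,  38.9]), np.float64(85.5)]
silver 3476 [ 0.5    -0.0051  0.0621] [array([522.2, -14.5]), array([160. ,  80.3]), np.float64(85.3)]
above 79041 [0.5208 0.0371 0.3726] [array([517.4,  13.7]), array([ 68.3, 140.5]), np.float64(85.4)]
maxz 0.38971873249382133
blue far [0.0798 0.5625] deg 4.564008446744601
[[-80.0, 519.8], [-76.0, 520.1], [-72.0, 523.3], [-68.0, 528.3], [-64.0, 528.6], [-60.0, 528.8], [-56.0, 529.1], [-52.0, 529.4], [-48.0, 529.7], [-44.0, 529.8], [-40.0, 523.6], [-36.0, 524.1], [-32.0, 535.7], [-28.0, 538.5], [-24.0, 543.6], [-20.0, 543.9], [-16.0, 544.2], [-12.0, 544.5], [-8.0, 544.7], [-4.0, 542.4], [0.0, 538.9], [4.0, 535.5], [8.0, 526.1], [12.0, 531.0], [16.0, 530.3], [20.0, 531.8], [24.0, 531.8], [28.0, 532.1], [32.0, 531.5], [36.0, 532.9], [40.0, 532.1], [44.0, 530.9], [48.0, 529.0], [52.0, 529.0], [56.0, 529.5], [60.0, 529.5], [64.0, 529.9]]
blue near [0.0318 0.5322] deg 1.8234304265226178
silver near [0.0847 0.484 ] deg 4.843834867557979
123
```

View pics/crop.png

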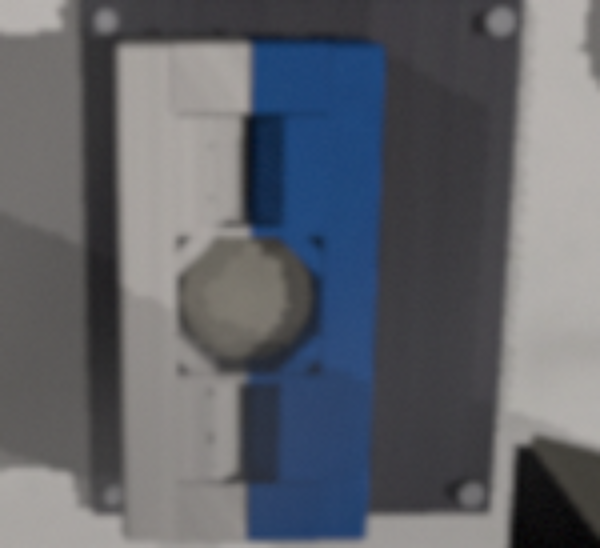

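Mould is at (0.522, -0.014) with yaw -4.7°, size 80x160 as expected. The handle is at (0.453, 0.265) with yaw about 17°, top at 0.125 as expected. Going to the wedge.

Request:
jog_arm:
  rows: [91,0,0,0,-7.3,91,0,0,0,-7.3,91,0,0,0,-7.4,91,17,2,5,0,91,30,3,10,0,91,30,3,10,0,91,30,3,10,0,91,30,3,10,0,91,30,3,10,0,91,30,3,10,0,91,30,3,10,0,91,30,2,10,0,91,0,0,10,0,91,0,0,0,0,91,0,0,0,0]
  grip_force: 50

```text
time: 4.2
tool_pos: [0.4532, 0.2638, 0.177]
tool_rot: [-3.142, 0.0, 1.872]
contact_force: [0.9, 0.7, 0.2]
opening: 0.0909
```

```bash
cat >> h.py <<'E'
def to(x,y,z,yawdeg):
    s=observe();T=pose(s);yaw=s['tool_rot'][2]
    dy=(np.degrees(yaw)-yawdeg+180)%360-180
    Tt=R.from_euler('xyz',[np.pi,0,np.radians(yawdeg)]).as_matrix()
    d=np.array([x,y,z])-T[:3,3]
    print('t',s['time'],'pos',np.round(T[:3,3],4),'yaw',np.degrees(yaw),'roll cmd',dy,'shift after turn mm',np.round(Tt.T@d*1000,1),'F',np.round(s['contact_force'],1),'open',s['opening'])
E
python3 - <<'E'
from h import *
to(.453,.265,.076,107.2)
E
```

```text
t 4.2 pos [0.4532 0.2638 0.177 ] yaw 107.25503308412802 roll cmd 0.05503308412801289 shift after turn mm [  1.2   0.2 101. ] F [0.9 0.7 0.2] open 0.09088609721878493
```

Request:
jog_arm:
  rows: [91,1,0,20,0,91,0,0,25,0,91,0,0,25,0,91,0,0,20,0,91,0,0,11,0,91,0,0,0,0,20,0,0,0,0,20,0,0,0,0,20,0,0,0,0,20,0,0,0,0,20,0,0,0,0,20,0,0,0,0,20,0,0,0,0]
  grip_force: 50

```text
time: 5.5
tool_pos: [0.4533, 0.2649, 0.0758]
tool_rot: [3.142, -0.0, 1.871]
contact_force: [0.9, 0.5, 0.1]
opening: 0.0394
```

Request:
jog_arm:
  rows: [20,0,0,0,0,20,0,0,0,0,20,0,0,0,0,20,0,0,0,0,20,0,0,0,0]
  grip_force: 50

```text
time: 6.0
tool_pos: [0.4532, 0.2648, 0.0757]
tool_rot: [-3.142, -0.0, 1.871]
contact_force: [0.5, -0.2, -0.3]
opening: 0.0237
```

Request:
jog_arm:
  rows: [20,0,0,-15,0,20,0,0,-25,0,20,0,0,-25,0,20,0,0,-25,0,20,0,0,-25,0,20,0,0,-10,7.3,20,0,0,0,7.3,20,0,0,0,7.3,20,-15,6,0,0,20,-27,11,0,0,20,-27,11,0,0,20,-27,11,0,0,20,-27,11,0,0,20,-27,10,0,0,20,-27,10,0,0,20,-27,10,0,0,20,-26,10,0,0]

```text
time: 7.7
tool_pos: [0.5242, 0.027, 0.2006]
tool_rot: [-3.141, -0.0, 1.489]
contact_force: [-1.2, -0.6, -0.9]
opening: 0.0237
```

Request:
jog_arm:
  rows: [20,0,0,15,0,20,0,0,25,0,20,0,0,10,0,20,0,0,0,0]

```text
time: 8.1
tool_pos: [0.5231, 0.0284, 0.1493]
tool_rot: [-3.138, -0.0, 1.489]
contact_force: [0.1, 0.0, -0.6]
opening: 0.0238
```

Run:
```python
from h import *
to(.5244,.028,.128,85.3)
p,d,P,E=grab('side');p2,d,P2,E=grab('scene')
a=p[130:250,240:400];b=p2[150:260,290:410]
cv2.imwrite('pics/hov.png',np.hstack([cv2.resize(a,(400,300),interpolation=2),cv2.resize(b,(327,300),interpolation=2)])[...,::-1])
w,_,_,_=grab('wrist');
for n,p,P in [('side',p,P),('scene',p2,P2)]:
    hsv=cv2.cvtColor(p,cv2.COLOR_RGB2HSV);h,s,v=[hsv[...,i].astype(int) for i in range(3)]
    x,y,z=np.moveaxis(P,-1,0)
    m=(h>20)&(h<33)&(s>130)&(np.hypot(x-.524,y-.028)<.06)&(z>.05)
    q=P[m]
    for lo,hi in [(.06,.085),(.085,.105),(.11,.118),(.12,.16)]:
        k=q[(q[:,2]>lo)&(q[:,2]<hi)]
        if len(k)>3:
            D=(k-[.522,-.014,0])@np.array([[.9966,-.0819,0],[.0819,.9966,0],[0,0,1]]).T
            print(n,lo,hi,len(k),'mould-frame mm lo/med/hi',np.round(np.percentile(D,[5,50,95],0)*1000,1).tolist())
```

```text
t 8.1 pos [0.5231 0.0284 0.1493] yaw 85.31758681582099 roll cmd 0.017586815821005075 shift after turn mm [-0.3  1.3 21.3] F [ 0.1  0.  -0.6] open 0.023809660648162007
side 0.085 0.105 33 mould-frame mm lo/med/hi [[-6.7, 38.6, 86.6], [-4.9, 50.0, 96.4], [0.1, 53.2, 104.6]]
side 0.11 0.118 17 mould-frame mm lo/med/hi [[-5.9, 38.4, 111.3], [-3.1, 50.4, 113.2], [5.6, 53.1, 117.9]]
side 0.12 0.16 192 mould-frame mm lo/med/hi [[-17.7, 35.2, 124.7], [-2.2, 52.2, 139.5], [18.7, 63.4, 157.2]]
scene 0.085 0.105 14 mould-frame mm lo/med/hi [[-6.3, 36.6, 91.7], [-4.5, 41.9, 98.3], [-2.4, 48.3, 102.6]]
scene 0.11 0.118 7 mould-frame mm lo/med/hi [[-4.9, 37.6, 111.0], [-2.3, 43.9, 111.3], [-1.4, 47.4, 114.5]]
scene 0.12 0.16 73 mould-frame mm lo/med/hi [[-17.9, 25.6, 136.8], [-5.5, 32.8, 141.1], [17.4, 49.1, 154.8]]
```

View pics/hov.png

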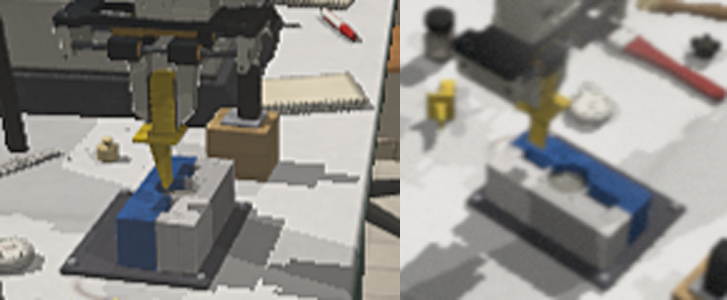

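Request:
jog_arm:
  rows: [20,0,1,10,0,20,0,0,10,0,20,0,0,8,0,20,0,0,4,0,20,0,0,4,0,20,0,0,4,0,20,0,0,4,0,20,0,0,3,0,20,0,0,0,0]
  grip_force: 60

```text
time: 9.15
tool_pos: [0.5255, 0.0282, 0.1039]
tool_rot: [3.141, -0.0, 1.489]
contact_force: [-0.8, 0.8, 2.6]
opening: 0.0238
```

Request:
jog_arm:
  rows: [20,0,0,2,0,20,0,0,2,0,20,0,0,0,0]

```text
time: 9.45
tool_pos: [0.5255, 0.0282, 0.1001]
tool_rot: [3.141, -0.0, 1.489]
contact_force: [-0.0, 0.2, 5.1]
opening: 0.0235
```

```bash
cat >> h.py <<'E'
def blue():
    for n in ['scene','side','wrist']:
        p,d,P,E=grab(n)
        hsv=cv2.cvtColor(p,cv2.COLOR_RGB2HSV);h,s,v=[hsv[...,i].astype(int) for i in range(3)]
        x,y,z=np.moveaxis(P,-1,0)
        base=(z>.058)&(z<.067)&(abs(x-.525)<.08)&(abs(y+.012)<.1)
        M=np.array([[.9966,-.0819,0],[.0819,.9966,0],[0,0,1]])
        o=[]
        for m,sg in [(base&(h>100)&(h<130)&(s>100),1),(base&~((h>100)&(h<130)&(s>100))&(s<90),-1)]:
            D=((P[m]-[.522,-.014,0])@M.T)*1000;pts=[]
            for yy in np.arange(-72,76,4):
                k=abs(D[:,1]-yy)<2
                if k.sum()>5: pts.append((yy,sg*np.percentile(sg*D[k,0],97)))
            if len(pts)<8: o.append('few');continue
            pts=np.array(pts);c=np.polyfit(pts[:,0],pts[:,1],1)
            for _ in range(3):
                r=pts[:,1]-np.polyval(c,pts[:,0]);g=abs(r)<max(1.0,1.5*np.median(abs(r)));c=np.polyfit(pts[g,0],pts[g,1],1)
            o.append(('far' if sg>0 else 'near',len(pts),'mid',round(c[1],1),'deg',round(np.degrees(-np.arctan(c[0])),2)))
        print(n,o)
E
python3 - <<'E'
from h import *
to(.5244,.028,.098,85.3)
print(observe()['torque'])
blue()
p,_=read_camera('side');p2,_=read_camera('scene')
a=p[130:250,240:400];b=p2[150:260,290:410]
cv2.imwrite('pics/in1.png',np.hstack([cv2.resize(a,(400,300),interpolation=2),cv2.resize(b,(327,300),interpolation=2)])[...,::-1])
E
```

```text
t 9.45 pos [0.5255 0.0282 0.1001] yaw 85.30706471501831 roll cmd 0.007064715018316292 shift after turn mm [-0.3 -1.1  2.1] F [-0.   0.2  5.1] open 0.02346034449701526
[-0.030266    0.06447852 -0.06620713]
scene [('far', 26, 'mid', np.float64(38.2), 'deg', np.float64(-2.84)), ('near', 37, 'mid', np.float64(-40.4), 'deg', np.float64(-0.02))]
side [('far', 10, 'mid', np.float64(38.4), 'deg', np.float64(-1.14)), ('near', 33, 'mid', np.float64(-40.2), 'deg', np.float64(-0.15))]
wrist [('far', 11, 'mid', np.float64(31.4), 'deg', np.float64(-11.72)), ('near', 11, 'mid', np.float64(-39.9), 'deg', np.float64(-1.36))]
```

View pics/in1.png

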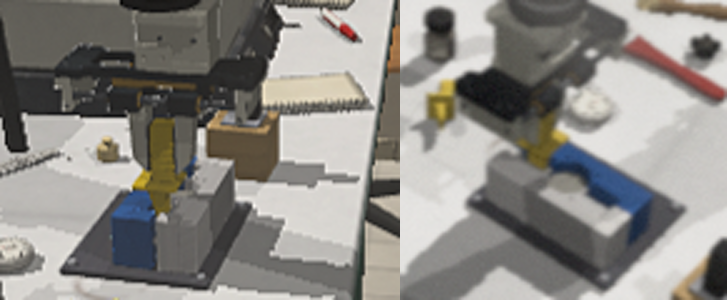

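Run:
```python
import h,numpy as np
live=h.grab
def g(n):
    f=np.load({'wrist':'w2'}.get(n,n)+'.npz');return f['p'],None,f['P'],None
h.grab=g;h.blue();h.grab=live
# direct: mean shift of near-seam edge / far edge by y bin, scene: start vs now
M=np.array([[.9966,-.0819,0],[.0819,.9966,0],[0,0,1]])
def edge(p,P):
    hsv=h.cv2.cvtColor(p,h.cv2.COLOR_RGB2HSV);b=(abs(hsv[...,0].astype(int)-115)<15)&(hsv[...,1]>100)&(P[...,2]>.056)&(P[...,2]<.068)
    D=((P[b]-[.522,-.014,0])@M.T)*1000
    return {y:(round(np.percentile(D[k,0],95),1),int(k.sum())) for y in range(-75,90,15) if (k:=abs(D[:,1]-y)<7.5).sum()>5}
for n in ['scene','side']:
    print(n,edge(*g(n)[::2]));print(n,edge(*live(n)[::2]))
```

```text
scene [('far', 36, 'mid', np.float64(35.1), 'deg', np.float64(0.99)), ('near', 37, 'mid', np.float64(-41.1), 'deg', np.float64(0.02))]
side [('far', 29, 'mid', np.float64(33.5), 'deg', np.float64(0.19)), ('near', 35, 'mid', np.float64(-40.4), 'deg', np.float64(0.09))]
wrist [('far', 37, 'mid', np.float64(38.9), 'deg', np.float64(0.03)), ('near', 37, 'mid', np.float64(-38.5), 'deg', np.float64(-0.2))]
scene {-75: (np.float64(34.4), 44), -60: (np.float64(36.3), 48), -45: (np.float64(36.9), 55), -30: (np.float64(35.9), 54), -15: (np.float64(37.0), 35), 0: (np.float64(36.4), 29), 15: (np.float64(35.5), 37), 30: (np.float64(36.5), 47), 45: (np.float64(35.8), 50), 60: (np.float64(32.8), 44), 75: (np.float64(31.8), 26)}
scene {-75: (np.float64(33.8), 43), -60: (np.float64(36.2), 48), -45: (np.float64(35.7), 57), -30: (np.float64(37.4), 52), -15: (np.float64(38.6), 35), 0: (np.float64(38.8), 30), 15: (np.float64(38.0), 36), 30: (np.float64(38.5), 36)}
side {-75: (np.float64(34.0), 14), -60: (np.float64(34.0), 31), -45: (np.float64(33.0), 27), -30: (np.float64(34.3), 31), -15: (np.float64(35.0), 24), 0: (np.float64(34.4), 17), 15: (np.float64(33.8), 22), 30: (np.float64(34.6), 35), 45: (np.float64(34.9), 32), 60: (np.float64(35.1), 39), 75: (np.float64(34.5), 49)}
side {-60: (np.float64(5.0), 6), 30: (np.float64(38.8), 23), 45: (np.float64(40.0), 31), 60: (np.float64(39.3), 35), 75: (np.float64(40.0), 54)}
```

The first end is open about 4–5 mm, which is the halfway point. Next I lift out and go to the other end.

Request:
jog_arm:
  rows: [20,0,0,-10,0,20,0,0,-20,0,20,0,0,-20,0,20,0,0,-10,0,20,-14,0,0,0,20,-28,0,0,0,20,-28,0,0,0,20,-14,0,0,0,20,0,0,0,0,20,0,0,0,0,20,0,0,0,0]

```text
time: 10.9
tool_pos: [0.5182, -0.0547, 0.1594]
tool_rot: [-3.141, -0.001, 1.49]
contact_force: [-0.3, 1.2, -0.5]
opening: 0.0237
```

Run:
```python
from h import *
to(.5186,-.0559,.078,85.3);blue()
p,_=read_camera('side');p2,_=read_camera('scene')
a=p[130:250,240:400];b=p2[150:260,290:410]
cv2.imwrite('pics/h2.png',np.hstack([cv2.resize(a,(400,300),interpolation=2),cv2.resize(b,(327,300),interpolation=2)])[...,::-1])
```

```text
t 10.9 pos [ 0.5182 -0.0547  0.1594] yaw 85.35460306523304 roll cmd 0.054603065233038706 shift after turn mm [-1.2  0.5 81.4] F [-0.3  1.2 -0.5] open 0.023749413442308694
scene [('far', 31, 'mid', np.float64(36.3), 'deg', np.float64(-2.0)), ('near', 37, 'mid', np.float64(-41.2), 'deg', np.float64(0.07))]
side [('far', 31, 'mid', np.float64(37.1), 'deg', np.float64(-3.31)), ('near', 33, 'mid', np.float64(-39.9), 'deg', np.float64(0.68))]
wrist [('far', 29, 'mid', np.float64(41.8), 'deg', np.float64(-2.29)), ('near', 36, 'mid', np.float64(-38.6), 'deg', np.float64(-0.57))]
```

View pics/h2.png

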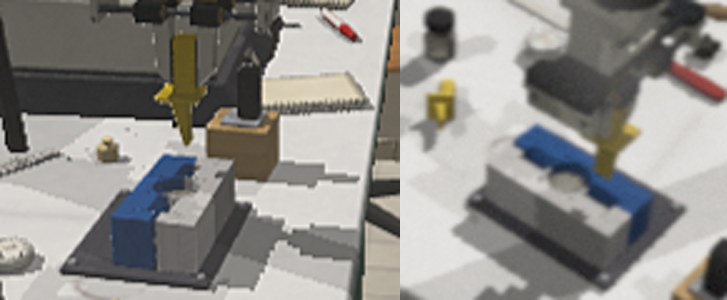

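Request:
jog_arm:
  rows: [20,-1,0,15,0,20,0,0,20,0,20,0,0,12,0,20,0,0,4,0,20,0,0,4,0,20,0,0,4,0,20,0,0,4,0,20,0,0,4,0,20,0,0,4,0,20,0,0,3,0,20,0,0,3,0,20,0,0,2,0,20,0,0,0,0]

```text
time: 12.45
tool_pos: [0.5186, -0.0565, 0.0814]
tool_rot: [3.141, 0.0, 1.489]
contact_force: [-1.6, 0.0, 4.9]
opening: 0.0236
```

Request:
jog_arm:
  rows: [20,0,0,1,0,20,0,0,1,0,20,0,0,1,0,20,0,0,1,0,20,0,0,0,0]

```text
time: 12.95
tool_pos: [0.5186, -0.0566, 0.0776]
tool_rot: [3.14, 0.0, 1.489]
contact_force: [-1.6, 0.3, 6.8]
opening: 0.0234
```

Run:
```python
from h import *
to(.5186,-.0559,.078,85.3);blue()
```

```text
t 12.95 pos [ 0.5186 -0.0566  0.0776] yaw 85.3409605214737 roll cmd 0.0409605214737212 shift after turn mm [ 0.7 -0.  -0.4] F [-1.6  0.3  6.8] open 0.023431702287861407
scene ['few', ('near', 36, 'mid', np.float64(-41.4), 'deg', np.float64(0.19))]
side [('far', 21, 'mid', np.float64(43.2), 'deg', np.float64(2.88)), ('near', 34, 'mid', np.float64(-40.4), 'deg', np.float64(-0.64))]
wrist [('far', 29, 'mid', np.float64(48.0), 'deg', np.float64(3.35)), ('near', 29, 'mid', np.float64(-38.5), 'deg', np.float64(-0.48))]
```

Request:
jog_arm:
  rows: [20,0,0,-10,0,20,0,0,-20,0,20,0,0,-25,0,20,0,0,-20,0,20,0,0,-5,0,20,14,0,0,0,20,28,0,0,0,20,28,0,0,0,20,14,0,0,0,20,0,0,0,0,20,0,0,0,0,20,0,0,0,0]

```text
time: 14.3
tool_pos: [0.525, 0.0264, 0.1564]
tool_rot: [-3.141, 0.0, 1.488]
contact_force: [0.3, 0.2, -0.2]
opening: 0.0233
```

Run:
```python
from h import *
to(.5254,.0279,.078,85.3);blue()
```

```text
t 14.3 pos [0.525  0.0264 0.1564] yaw 85.2767954452753 roll cmd -0.023204554724713944 shift after turn mm [ 1.6  0.3 78.4] F [ 0.3  0.2 -0.2] open 0.02330116486870865
scene [('far', 31, 'mid', np.float64(40.8), 'deg', np.float64(3.34)), ('near', 36, 'mid', np.float64(-40.6), 'deg', np.float64(-0.17))]
side [('far', 24, 'mid', np.float64(43.3), 'deg', np.float64(2.9)), ('near', 36, 'mid', np.float64(-40.3), 'deg', np.float64(0.53))]
wrist [('far', 17, 'mid', np.float64(48.8), 'deg', np.float64(3.87)), ('near', 17, 'mid', np.float64(-40.0), 'deg', np.float64(-1.58))]
```

Request:
jog_arm:
  rows: [20,1,0,15,0,20,0,0,20,0,20,0,0,10,0,20,0,0,5,0,20,0,0,4,0,20,0,0,4,0,20,0,0,4,0,20,0,0,4,0,20,0,0,4,0,20,0,0,3,0,20,0,0,2,0,20,0,0,2,0,20,0,0,1,0,20,0,0,0,0,20,0,0,0,0]

```text
time: 15.95
tool_pos: [0.5255, 0.0282, 0.0794]
tool_rot: [3.14, -0.0, 1.489]
contact_force: [-0.4, -0.6, 5.7]
opening: 0.0239
```

Run:
```python
from h import *
to(.5254,.0279,.078,85.3);blue()
```

```text
t 15.95 pos [0.5255 0.0282 0.0794] yaw 85.325465674502 roll cmd 0.025465674502015645 shift after turn mm [-0.3 -0.   1.4] F [-0.4 -0.6  5.7] open 0.02387425120409679
scene [('far', 22, 'mid', np.float64(43.5), 'deg', np.float64(1.45)), ('near', 37, 'mid', np.float64(-41.6), 'deg', np.float64(0.91))]
side ['few', ('near', 33, 'mid', np.float64(-40.4), 'deg', np.float64(0.09))]
wrist [('far', 8, 'mid', np.float64(52.4), 'deg', np.float64(3.38)), ('near', 10, 'mid', np.float64(-24.7), 'deg', np.float64(13.01))]
```

Request:
jog_arm:
  rows: [20,0,0,1,0,20,0,0,1,0,20,0,0,0.5,0,20,0,0,0,0,20,0,0,0,0]

```text
time: 16.6
tool_pos: [0.5255, 0.0282, 0.0775]
tool_rot: [3.14, -0.0, 1.489]
contact_force: [-1.1, -0.3, 11.2]
opening: 0.0238
```

Request:
jog_arm:
  rows: [20,0,0,0.8,0,20,0,0,0,0]

```text
time: 16.8
tool_pos: [0.5255, 0.0282, 0.0775]
tool_rot: [3.14, 0.0, 1.489]
contact_force: [-4.4, 0.5, 17.6]
opening: 0.0236
```

Request:
jog_arm:
  rows: [20,0,0,-10,0,20,0,0,-20,0,20,0,0,-25,0,20,0,0,-25,0,20,0,0,-25,0,20,0,0,-15,0,20,0,0,0,0,20,0,0,0,0]

```text
time: 17.6
tool_pos: [0.5245, 0.0283, 0.1948]
tool_rot: [-3.14, -0.0, 1.489]
contact_force: [-0.6, -0.4, -0.8]
opening: 0.0238
```

Run:
```python
from h import *
to(.4533,.2648,.2,107.2);blue()
```

```text
t 17.6 pos [0.5245 0.0283 0.1948] yaw 85.3213614600722 roll cmd -21.878638539927806 shift after turn mm [247.    1.9  -5.2] F [-0.6 -0.4 -0.8] open 0.023772024160758687
scene [('far', 34, 'mid', np.float64(44.3), 'deg', np.float64(0.67)), ('near', 36, 'mid', np.float64(-41.2), 'deg', np.float64(0.17))]
side [('far', 30, 'mid', np.float64(44.7), 'deg', np.float64(-0.85)), ('near', 35, 'mid', np.float64(-40.5), 'deg', np.float64(0.32))]
wrist [('far', 19, 'mid', np.float64(51.2), 'deg', np.float64(1.78)), ('near', 19, 'mid', np.float64(-39.5), 'deg', np.float64(-1.14))]
```

Request:
jog_arm:
  rows: [20,20,0,-20,0,20,25,0,-30,0,20,0,0,-10,0,20,0,0,0,0,20,0,0,0,0]

```text
time: 18.25
tool_pos: [0.5282, 0.0724, 0.254]
tool_rot: [-3.139, 0.0, 1.489]
contact_force: [-0.7, -0.7, -1.3]
opening: 0.0237
```

Run:
```python
from h import *
to(.4533,.2648,.2,107.2);blue()
p,_=read_camera('wrist');cv2.imwrite('pics/chk.png',p[...,::-1])
```

```text
t 18.25 pos [0.5282 0.0724 0.254 ] yaw 85.29819431416696 roll cmd -21.90180568583304 shift after turn mm [205.9 -14.7  54. ] F [-0.7 -0.7 -1.3] open 0.02365688700632909
scene [('far', 36, 'mid', np.float64(44.5), 'deg', np.float64(0.19)), ('near', 37, 'mid', np.float64(-40.7), 'deg', np.float64(0.12))]
side [('far', 30, 'mid', np.float64(45.3), 'deg', np.float64(-0.06)), ('near', 32, 'mid', np.float64(-40.2), 'deg', np.float64(-0.14))]
wrist ['few', ('near', 12, 'mid', np.float64(-40.9), 'deg', np.float64(-2.3))]
```

View pics/chk.png

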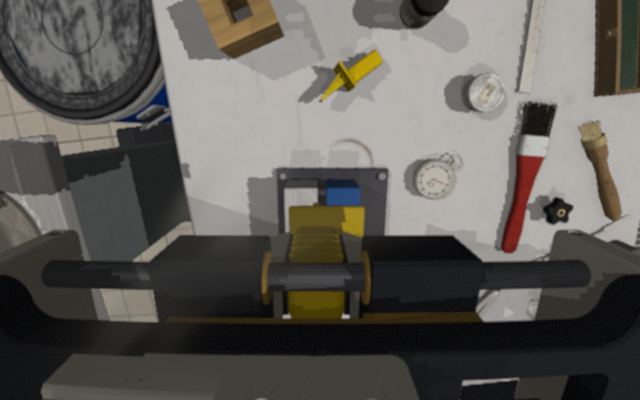

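Request:
jog_arm:
  rows: [20,0,0,0,-7.3,20,0,0,0,-7.3,20,0,0,0,-7.3,20,16,-1,4,0,20,28,-2,10,0,20,28,-2,10,0,20,28,-2,10,0,20,28,-2,10,0,20,28,-2,10,0,20,28,-2,0,0,20,22,-2,0,0,20,0,0,0,0,20,0,0,0,0,20,0,0,0,0,20,0,0,0,0]

```text
time: 19.95
tool_pos: [0.4539, 0.2646, 0.2014]
tool_rot: [3.142, 0.0, 1.869]
contact_force: [-0.2, -0.5, -0.7]
opening: 0.0237
```

Run:
```python
from h import *
to(.4533,.2648,.0757,107.2)
```

```text
t 19.95 pos [0.4539 0.2646 0.2014] yaw 107.1016912097357 roll cmd -0.09830879026429784 shift after turn mm [  0.4  -0.5 125.7] F [-0.2 -0.5 -0.7] open 0.023693560651202487
```

Request:
jog_arm:
  rows: [20,0,0,15,0,20,0,0,20,0,20,0,0,20,0,20,0,0,10,0,20,0,0,10,0,20,0,0,10,0,20,0,0,10,0,20,0,0,10,0,20,0,0,8,0,20,0,0,6,0,20,0,0,4,0,20,0,0,1,0,20,0,0,0,0,20,0,0,0,0]

```text
time: 21.35
tool_pos: [0.4538, 0.2654, 0.0778]
tool_rot: [3.141, -0.0, 1.871]
contact_force: [-0.9, 1.1, -0.7]
opening: 0.0234
```

Request:
jog_arm:
  rows: [20,0,0,1,0,20,0,0,1,0,20,0,0,0,0]

```text
time: 21.65
tool_pos: [0.4536, 0.2654, 0.0755]
tool_rot: [3.141, -0.0, 1.871]
contact_force: [-0.3, 0.1, -1.3]
opening: 0.0232
```

Request:
jog_arm:
  rows: [20,0,0,0.7,0,26,0,0,0,0,30,0,0,0,0,40,0,0,0,0,60,0,0,0,0,85,0,0,0,0,85,0,0,0,0,85,0,0,0,0,85,0,0,0,0,85,0,0,0,0,85,0,0,0,0,85,0,0,0,0,85,0,0,0,0]

```text
time: 22.95
tool_pos: [0.4535, 0.2654, 0.0747]
tool_rot: [3.142, -0.0, 1.871]
contact_force: [-1.1, 0.5, -0.9]
opening: 0.0849
```

Request:
jog_arm:
  rows: [85,0,0,-15,0,85,0,0,-25,0,85,0,0,-25,0,85,0,0,-25,0,85,0,0,-25,0,85,0,0,-25,0,85,0,0,-25,0,85,0,0,0,0,85,0,0,0,0,85,0,0,0,0]

```text
time: 23.95
tool_pos: [0.4529, 0.2651, 0.2385]
tool_rot: [-3.139, 0.0, 1.871]
contact_force: [-0.4, -0.6, -0.5]
opening: 0.0849
```

Run:
```python
from h import *
to(.4533,.2648,.0757,107.2);blue()
p,d,P,E=grab('wrist');x,y,z=np.moveaxis(P,-1,0)
k=(np.hypot(x-.455,y-.268)<.05)&(z>.119)&(z<.131);q=P[k]
print(k.sum(),q.mean(0) if k.any() else '',np.nanmax(z[np.hypot(x-.455,y-.268)<.03]))
if k.sum()>5:print(cv2.minAreaRect((q[:,:2]*1000).astype(np.float32)))
a,_=read_camera('side');b,_=read_camera('scene')
cv2.imwrite('pics/end.png',np.hstack([cv2.resize(a[120:300,230:400],(378,400)),cv2.resize(b[140:290,240:430],(422,333))[0:333] if 0 else cv2.resize(b[140:290,240:430],(422,400))])[...,::-1])
```

```text
t 23.95 pos [0.4529 0.2651 0.2385] yaw 107.2129988958962 roll cmd 0.012998895896203067 shift after turn mm [ -0.4   0.3 162.8] F [-0.4 -0.6 -0.5] open 0.08492684474175773
scene [('far', 34, 'mid', np.float64(44.4), 'deg', np.float64(1.5)), ('near', 37, 'mid', np.float64(-40.9), 'deg', np.float64(-0.55))]
side [('far', 29, 'mid', np.float64(45.3), 'deg', np.float64(-0.32)), ('near', 34, 'mid', np.float64(-40.5), 'deg', np.float64(0.19))]
wrist ['few', 'few']
648 [0.45318573 0.26597011 0.12449729] 0.35723981359147033
((453.5271911621094, 265.2197570800781), (23.357507705688477, 23.708881378173828), 16.8707275390625)
```

View pics/end.png

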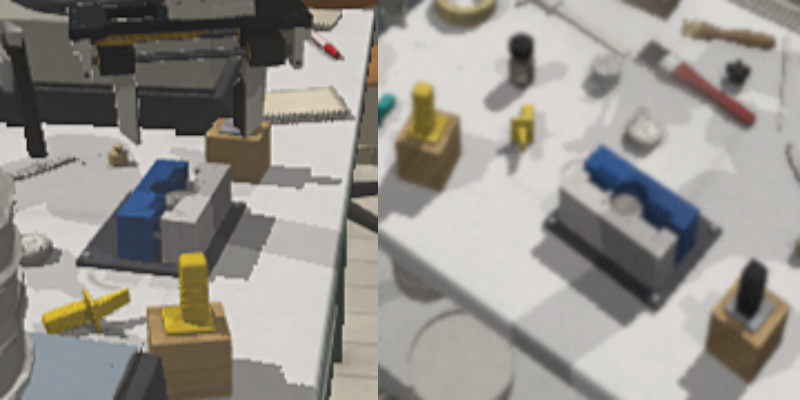

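The wedge is back within about 1 mm. One last look at the mould from the same wrist view as the closed baseline.

Request:
jog_arm:
  rows: [85,0,0,-11,7.3,85,0,0,-11,7.3,85,0,0,-11,7.3,85,-20,6,0,0,85,-28,8,0,0,85,-28,8,0,0,85,-28,8,0,0,85,-28,8,0,0,85,-28,8,0,0,85,-28,9,0,0,85,-30,9,0,0,85,-30,9,0,0,85,0,0,0,0,85,0,0,0,0,85,0,0,0,0,85,0,0,0,0]

```text
time: 25.85
tool_pos: [0.5059, 0.0132, 0.2727]
tool_rot: [-3.142, -0.0, 1.49]
contact_force: [0.5, 0.1, 0.1]
opening: 0.0851
```

Run:
```python
from h import *
to(.505,.012,.271,85.3);blue();blue()
```

```text
t 25.85 pos [0.5059 0.0132 0.2727] yaw 85.39494767388183 roll cmd 0.09494767388184755 shift after turn mm [-1.3 -0.8  1.7] F [0.5 0.1 0.1] open 0.08506876102826655
scene [('far', 35, 'mid', np.float64(44.5), 'deg', np.float64(0.13)), ('near', 37, 'mid', np.float64(-41.2), 'deg', np.float64(0.37))]
side [('far', 28, 'mid', np.float64(44.4), 'deg', np.float64(-0.1)), ('near', 34, 'mid', np.float64(-40.8), 'deg', np.float64(0.44))]
wrist [('far', 37, 'mid', np.float64(50.3), 'deg', np.float64(0.77)), ('near', 37, 'mid', np.float64(-38.8), 'deg', np.float64(-0.08))]
scene [('far', 35, 'mid', np.float64(43.2), 'deg', np.float64(1.3)), ('near', 37, 'mid', np.float64(-41.0), 'deg', np.float64(0.1))]
side [('far', 32, 'mid', np.float64(45.3), 'deg', np.float64(-0.19)), ('near', 32, 'mid', np.float64(-39.5), 'deg', np.float64(0.08))]
wrist [('far', 37, 'mid', np.float64(50.3), 'deg', np.float64(0.72)), ('near', 37, 'mid', np.float64(-38.7), 'deg', np.float64(-0.17))]
```

The wrist camera reads 11 mm open at the middle and 0.7–0.9° askew, both within the limits.

```bash
python3 -c "
from cell import *
print(hand_in())"
```

```text
the job is handed in; nothing more can be done
None
```

The mould is parted, the yellow wedge is back in its stand, and the job is handed in at about 26 s; it reported no verdict. I pushed the yellow wedge about 28 mm into the +y notch, then fully into the -y notch, then fully into the +y notch.

What the last checks showed:
- **Opening:** the wrist camera put the middle of the seam about 11 mm open. The other two cameras read roughly 8–12 mm, with the lowest (8.1 mm, scene camera) under the 8.5 mm limit. I went by the wrist view because it was the closest and steadiest.
- **Parallel:** the wrist camera measured the halves about 0.8° out of parallel. The highest reading during the -y push was about 3.9°, just under the 4° limit, from a partly hidden wrist view. The other readings at that stage were 2.9–3.4°.
- **Collar contact:** on the last push the wedge stopped moving while the force rose to about 18 N, so the collar was seated. On the -y push there was no such stop. I judged it fully down by height only, 0.4 mm below the expected seating height.
- **Yellow wedge:** it is released, upright and within about 1 mm of where it started.
- **Steel wedge:** it was never approached and looked unmoved in the last picture. I did not measure its position again.

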